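# Relamp the display light

### The job

The display light in the middle of the counter stands open without a lamp. Take the longer of the two lamps lying on the counter and press it, flat back first, into the light's two spring clips until it snaps fully home on its seat; then let go of it and swing the white cover fully shut over it. Leave the shorter lamp and all the other things on the counter where they are.

Things in the scene. Friction and masses are not known exactly. Their poses are not given: they have to be found in the camera images.
- lamp: The lamp to fit, the longer: 150 mm over its conical ends, 26 mm wide, 25 mm high, 0.05 to 0.1 kg. Flat-backed aluminium channel with straight sides 13 mm high, white half-round front on top. Origin: centre of the flat back, which lies on the counter at the start; y along the lamp, z out of the white front. Both ends are alike: fit it either way round. Grasp across its width at mid length.
- lamp_crown (a point): Middle of the top of the longer lamp's white front, 25 mm above its origin. The lamp's steel end cones, centred 12.5 mm above the flat back, are 7 mm long, 23 mm across at the base and 5 mm at the tip.
- pan: White pan of the display light, fixed, leaning 30 degrees towards the robot. Origin: centre of the lamp's seat, where the lamp's origin belongs, 66 mm above the counter; x up the slope, away from the robot; y along the lamp's place; z square out of the pan. The lamp goes in along -z. Pan 104 (x) by 210 mm (y), floor at z = -12, rim at z = -2 mm: room for fingertips at mid length.
- saddle_l (a point): One of two saddles, 10 mm wide, on which the lamp's back rests: this one at y = +56 mm in the pan's frame (z = 0), the other at -56 mm. Their side cheeks rise 17 mm above the seat and guide the lamp with 1.5 mm of play each side; the cheeks flare to a mouth 39 mm wide.
- nose_l (a point): Rounded nose (2.5 mm radius) of the spring clip at the pan's +y end, a bent steel blade 16 mm wide: nose 22 mm above the seat, blade top 33 mm. It points inward and moves with the blade. The two noses stand about 138 mm apart at rest and are each pushed about 6 mm outward by the lamp's cones; then they spring back over the cones and hold the lamp down.
- nose_r (a point): Nose of the like clip at the pan's -y end. The cones first touch the blades when the lamp is about 20 mm above its seat; pressing it home takes about 10 to 15 N (press slowly, 20 mm/s or less) along the pan's -z.
- cover (a joint): Opening angle of the light's cover: 0 = shut, 2.0 to 2.35 rad at the start (standing up behind the pan), 2.5 at most. White plastic shell 207 mm long, 104 mm wide, hinged on the pan's upper far edge; open, its hollow side faces the robot, its rounded back faces away. Stiff hinge: it stays at any angle, 1 to 2 N at the tab swings it. It can be pushed shut from behind, then from above.
- cover_hinge (a point): Middle of the cover's hinge line, which runs along the pan's y at x = +52, z = -2 mm in the pan's frame. The shell's rounded back bulges up to 38 mm beyond the plane through hinge and tab.
- cover_tab (a point): Middle of the outer face of the finger tab (50 mm long, 20 mm wide, 3.5 mm thick) on the cover's free edge, 112 mm from the hinge line. It moves with the cover: at opening q it lies in the pan's frame at x = 52 - 112 cos q + 3 sin q, z = -2 + 112 sin q + 3 cos q (mm).
- short_lamp: The lamp to leave alone: same section and look as the longer one, but only 112 mm long, too short for the light. Origin: centre of the flat back; y along the lamp.
- salt_shaker: White salt shaker, 39 mm across, 70 mm high; to be left alone. Origin: centre of its underside.
- pepper_shaker: Black pepper shaker, 39 mm across, 70 mm high; to be left alone. Origin: centre of its underside.
- infuser: Steel ball tea infuser on a foot, 42 mm across, 74 mm high; to be left alone. Origin: centre of its underside.
- small_cup: Small steel egg cup, 43 mm across, 40 mm high; to be left alone. Origin: centre of its underside.
- pen: Black pen lying on the counter, 132 mm long, 12 mm thick; to be left alone. Origin: its middle, on the underside.
Not all that is in view belongs to the job. Leave any brown look-alike of the lamp alone.

How it is judged:
By the outcome, as a careful person would: the job done as asked, in the order asked, and still so for the second after the job is handed in, with the robot touching nothing.
It also fails if it takes over 58 s, if anything falls off the work surface, if the arm or the gripper's body presses on something with over 40 N, if the wrist force passes 120 N, or if a joint passes its speed limit or range.

### The arm

A 7-joint arm with a two-finger parallel gripper is mounted at the origin on a cart in front of the work surface, level with it; the furniture and walls round the work are solid. World frame = base frame: x ahead of the robot, y to its left, z up, the work surface at z = 0. Lengths are in m, angles in degrees, forces in N, time in s.
With the tool pointing down it reaches from about 0.425 to 0.875 m from the base axis. Payload 4.7 kg.
Tool frame: the origin (TCP) lies between the finger pads; the fingertips stand 8 mm ahead of it and the grasp point (between the pads) lies 11 mm behind it (env.tip_extent is the distance from the TCP to the fingertips, in m); z points along the fingers, y is the line along which they close (so a half turn about z gives the same grasp; the last joint's range is limited). The gripper opens to 87 mm and grips with 3 to 60 N. Pads are 19 mm wide; open, the fingers measure 117 mm over their backs; the gripper's body (75 mm by 190 mm) begins 51 mm behind the grasp point.
Start: joints at [0.808, 18.392, -4.016, 83.108, 1.295, 78.541, -3.26], TCP at [0.65, -0, 0.231] pointing down, gripper open.
Joint ranges: [-163.93, 163.93], [-17.29, 119.83], [-79.2, 71.16], [3.27, 140.29], [-89.18, 269.18], [5.43, 117.66], [-154.24, 154.24]. Speed limits (degrees/s): [147.25, 147.25, 180, 180, 180, 180, 180].

### API

Orientations are given as [roll, pitch, yaw] about the fixed x, y, z axes, in that order (R = Rz(yaw) Ry(pitch) Rx(roll)).
In Python, from cell import sensors, vision, workorder, env gives the robot as it stands.
- The arm moves only by the tool drive_tool, never from a script. Its argument "moves" is a list of rows, each an object of numbers: "x", "y", "z": the shift along the tool's x, y, z in mm; "rx", "ry", "rz": the turn, a rotation vector about the tool's x, y, z in rad; "fingers": the closure, from -1 (fully open) to 1 (shut). In form: [{"x": .., "y": .., "z": .., "rx": .., "ry": .., "rz": .., "fingers": ..}, ...]. A call has 1 to 20 rows; each row is the pose to reach, as a shift and turn from the pose commanded when the call began, along the tool's axes at that moment; what a row does not reach only later rows make up. A row lasts 1/8 s, in which the tool goes at most 62.5 mm and 10.7 degrees, less where a joint would pass 70% of its speed; a pose out of reach is approached as far as the arm can. A call with a gripper value outside its range is refused whole. The fingers move at their own pace and stop on an object; "force" is the grip in N (left out, the last holds). Time passes only in rows, so rows that repeat a pose let the fingers close. It gives the time, the measured TCP pose, the force, the opening and the grip force at its end, in the units of the state.
- sensors.get_obs(): the state, without advancing time (a new reading comes with each control period).
- vision.read_camera(name): name is "scene" or "side" or "wrist"; returns a dict with "image" (384x512x3 uint8, red, green, blue), "fx", "fy", "cx", "cy" (pixels), "R" (3x3) and "t" (3): a world point X has camera coordinates R X + t. Camera axes: x right, y down, z forward; pixel columns grow to the right and rows downward; lengths in m; the calibration is good to about 2 mm. A picture is of the moment at which its call begins. There is no depth.
- workorder.sign_off(): hands the job in; it is judged then, once.
The state is a dict: "time_s": time; "qpos": joint angles; "joint_velocities": joint speeds; "effort": joint torques, N m; "tool_pos": TCP position; "tool_rot": TCP orientation; "force": force on the tool from outside, world axes, zero at the start; "wrist_torque": the same for the moment, N m; "grip_width": finger opening in m; "grasp_force": force on a finger pad.
Only numpy, scipy, OpenCV 4.12 (cv2) and the standard library are available. Lean on these libraries where they do the work, as an engineer would, in place of code of your own. Each camera call takes 0.05 s, during which the arm holds its last target. There are 200 camera calls.

## Working session

There is one attempt and no reset: what is moved stays moved. The work goes in short steps, Python scripts to look and compute and a tool call to move; the robot and the scene stay as the last step left them, time stands still between calls to the robot, and variables do not carry over. Pictures are saved under pics/ and viewed, at most 10 in all, crops included, and the job is handed in when it is done.

Besides the shell and the picture viewer there is one more tool, called after "Call:" in YAML: its name, and indented under it one key for each argument. drive_tool: Moves the arm, as the interface text tells. Its arguments: {"type":"object","properties":{"moves":{"type":"array"},"force":{"type":"number"}},"required":["moves"]}

```bash
mkdir -p pics; cat > h.py <<'E'
import numpy as np, cv2, json
from cell import sensors, vision, workorder, env
from scipy.spatial.transform import Rotation as Ro
def P(c): return c['R'],c['t'],np.array([[c['fx'],0,c['cx']],[0,c['fy'],c['cy']],[0,0,1.]])
def grab(n):
    c=vision.read_camera(n); return c
def proj(c,X):
    R,t,K=P(c); u=K@(np.array(R)@np.array(X)+np.array(t)); return u[:2]/u[2]
def ray(c,px):
    R,t,K=P(c); R=np.array(R); d=R.T@np.linalg.solve(K,[px[0],px[1],1.]); return -R.T@np.array(t), d/np.linalg.norm(d)
def tri(obs):
    A=np.zeros((3,3));b=np.zeros(3);rs=[ray(c,p) for c,p in obs]
    for o,d in rs: M=np.eye(3)-np.outer(d,d);A+=M;b+=M@o
    X=np.linalg.solve(A,b); return X,[np.linalg.norm(np.cross(X-o,d)) for o,d in rs]
def onz(c,px,z):
    o,d=ray(c,px); return o+d*(z-o[2])/d[2]
E
python3 - <<'E'
from h import *
import pickle
C={n:grab(n) for n in("scene","side","wrist")}
pickle.dump(C,open('c0.pkl','wb'))
for n,c in C.items():
    print(n,c['fx'],ray(c,(256,192)))
a=cv2.resize(C['scene']['image'],(800,600),interpolation=cv2.INTER_CUBIC)
cv2.imwrite('pics/scene0.png',a[:,:,::-1])
b=np.vstack([C['side']['image'],])
cv2.imwrite('pics/side0.png',cv2.resize(b,(800,600),interpolation=cv2.INTER_CUBIC)[:,:,::-1])
cv2.imwrite('pics/wrist0.png',cv2.resize(C['wrist']['image'],(800,600),interpolation=cv2.INTER_CUBIC)[:,:,::-1])
print(sensors.get_obs())
E
```

```text
scene 366.9562784226564 (array([ 0.04111188, -0.30431584,  0.70814151]), array([ 0.56531175,  0.38869119, -0.72755879]))
side 388.4960940806481 (array([0.60632681, 0.83610865, 0.50875211]), array([-0.04988086, -0.8955996 , -0.44205572]))
wrist 307.3891801517869 (array([0.65032135, 0.07443663, 0.38405253]), array([-0.01160566, -0.28663906, -0.95796835]))
{'time_s': 0.15, 'qpos': array([ 0.8080002 , 18.42744938, -4.01733484, 83.15837854,  1.29574612,
       78.54140654, -3.25801585]), 'joint_velocities': array([-0.10543294, -0.11657627,  0.01180257, -0.10278348, -0.02471854,
       -0.06391424, -0.08788243]), 'effort': array([ 2.16972071e-04, -4.91794288e+01, -4.04079035e-01, -3.12878716e+01,
       -6.39387709e-02,  4.04033612e-02,  9.90178205e-05]), 'tool_pos': array([ 6.49594242e-01, -3.32997530e-05,  2.29738126e-01]), 'tool_rot': array([-1.79918032e+02,  5.25485911e-03,  9.00052308e+01]), 'force': array([ 0.2189882 , -0.3198447 ,  0.94088307]), 'wrist_torque': array([-0.00467202, -0.03058819,  0.00493255]), 'grasp_force': 0.0, 'grip_width': 0.08712734662009408}
```

View pics/scene0.png

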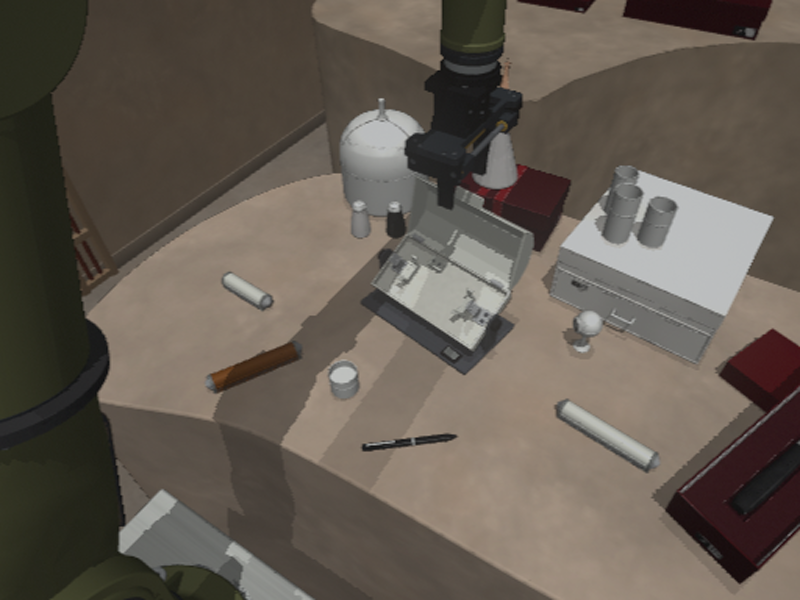

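View pics/side0.png

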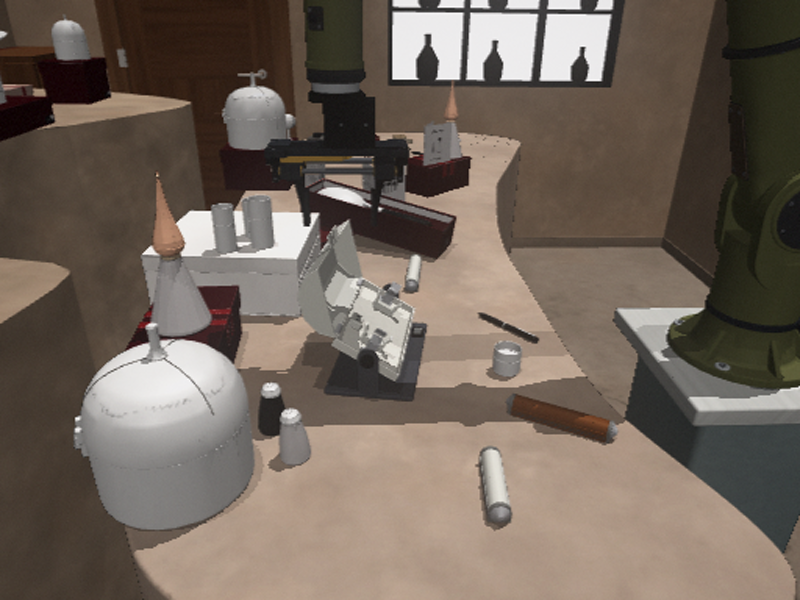

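View pics/wrist0.png

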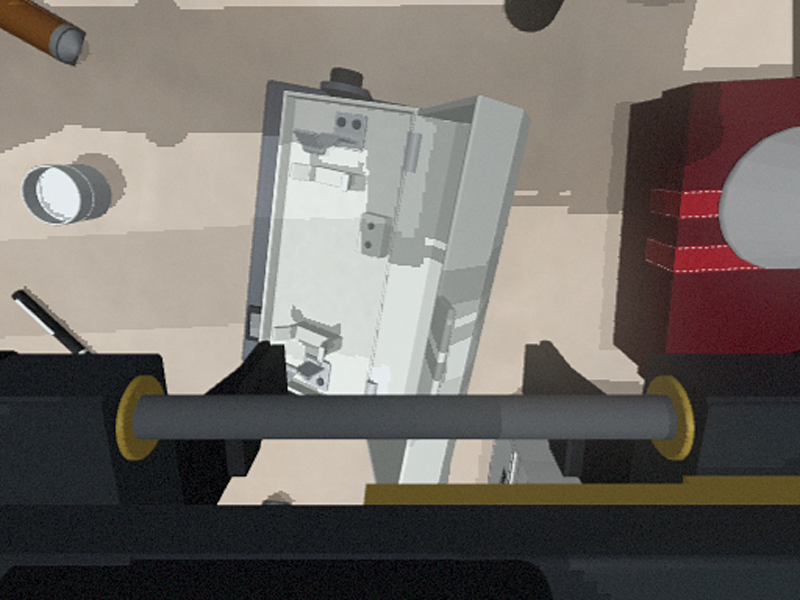

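The scene view shows the long lamp at right (tips about (558,404) to (657,464)), the short one at left (224,277)–(271,302), and the brown look-alike at (210,383)–(298,349). The side view shows the pan and open cover around (360,310). The wrist view shows the pan's upper left corner at (285,92) and its clips at (345,125) and (310,370).

```bash
python3 - <<'E'
from h import *
import pickle
C=pickle.load(open('c0.pkl','rb'))
s=C['scene'];k=.64
for a,b in(((558,404),(657,464)),((224,277),(271,302))):
    A=onz(s,np.array(a)*k,.0125);B=onz(s,np.array(b)*k,.0125);print(A,B,np.linalg.norm(A-B),np.degrees(np.arctan2(*(B-A)[1::-1])))
def crop(c,x,y,w,h,n,f):
    x,y,w,h=[int(v*k) for v in(x,y,w,h)]
    print(n,x,y,f); return cv2.resize(c['image'][y:y+h,x:x+w],None,fx=f,fy=f,interpolation=cv2.INTER_CUBIC)
a=crop(s,350,160,200,230,'s',4); b=crop(C['side'],280,200,170,230,'d',3.5)
H=min(600,max(a.shape[0],b.shape[0]));W=min(800,a.shape[1]+b.shape[1])
print(a.shape,b.shape)
o=np.zeros((max(a.shape[0],b.shape[0]),a.shape[1]+b.shape[1],3),np.uint8);o[:a.shape[0],:a.shape[1]]=a;o[:b.shape[0],a.shape[1]:]=b
print(o.shape);cv2.imwrite('pics/crop1.png',o[:600,:,::-1])
E
```

```text
[ 0.52836103 -0.23401133  0.0125    ] [ 0.50963714 -0.37892994  0.0125    ] 0.1461231942733423 -97.36199005089775
[0.46814222 0.35826427 0.0125    ] [0.46573736 0.24814316 0.0125    ] 0.11014736480725404 -91.25104591140915
s 224 102 4
d 179 128 3.5
(588, 512, 3) (514, 378, 3)
(588, 890, 3)
```

Call:
drive_tool:
  moves:
    - {"x": -30,"y": -10,"z": -40}
    - {"x": -60,"y": -20,"z": -80}
    - {"x": -60,"y": -20,"z": -80}
    - {"x": -60,"y": -20,"z": -80}

```text
invalid input at $.moves[0]: expected keys x, y, z, rx, ry, rz, fingers
```

```bash
python3 - <<'E'
from h import *
import pickle
c=grab('wrist');s=grab('scene');d=grab('side');pickle.dump((c,s,d),open('c1.pkl','wb'))
a=cv2.resize(c['image'][:230],None,fx=2.0,fy=2.0,interpolation=cv2.INTER_CUBIC)
print(a.shape,sensors.get_obs()['tool_pos'],ray(c,(256,192)))
cv2.imwrite('pics/w1.png',cv2.resize(c['image'],(800,600),interpolation=cv2.INTER_CUBIC)[:,:,::-1])
E
```

```text
(460, 1024, 3) [ 6.49840408e-01 -1.08118093e-05  2.30207001e-01] (array([0.65035812, 0.07443917, 0.38419727]), array([-0.01135866, -0.28663005, -0.957974  ]))
```

Call:
drive_tool:
  moves:
    - {"y": -60}
    - {"y": -120}
    - {"y": -120}
    - {"y": -120}

```text
invalid input at $.moves[0]: expected keys x, y, z, rx, ry, rz, fingers
```

```bash
python3 - <<'E'
from h import *
import pickle
c=grab('wrist');s=grab('scene');d=grab('side');pickle.dump((c,s,d),open('c2.pkl','wb'))
print(sensors.get_obs()['tool_pos'],ray(c,(256,192)))
cs=pickle.load(open('c1.pkl','rb'))
w1=cs[0]['image'][:240,110:410];w2=c['image'][:240,212:512]
# stacked side-by-side 
o=np.hstack([w1,w2]);print(o.shape)
cv2.imwrite('pics/w12.png',cv2.resize(o,(800,320),interpolation=cv2.INTER_CUBIC)[:,:,::-1])
cv2.imwrite('pics/w2.png',cv2.resize(c['image'],(800,600),interpolation=cv2.INTER_CUBIC)[:,:,::-1])
E
```

```text
[ 6.49968137e-01 -3.68458547e-05  2.30459922e-01] (array([0.65047059, 0.07444726, 0.38468286]), array([-0.0105334 , -0.28660266, -0.95799163]))
(240, 600, 3)
```

View pics/w1.png

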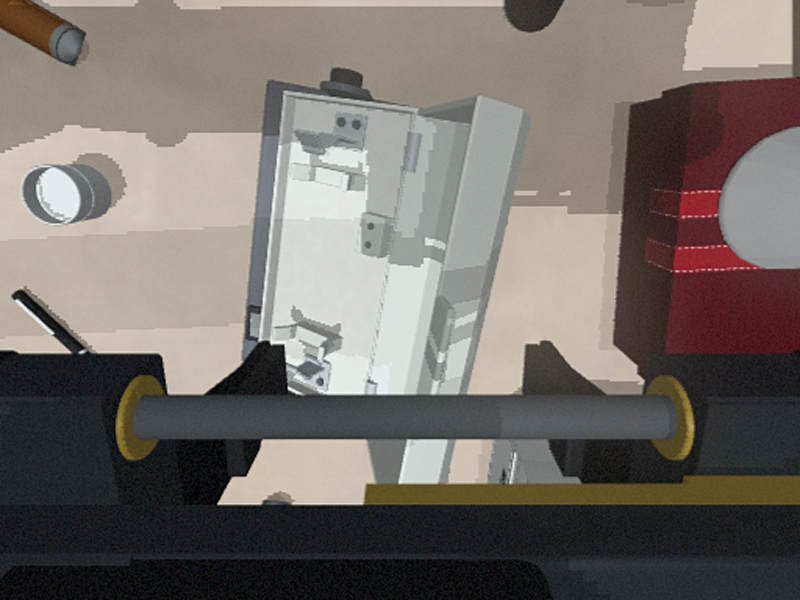

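View pics/w2.png

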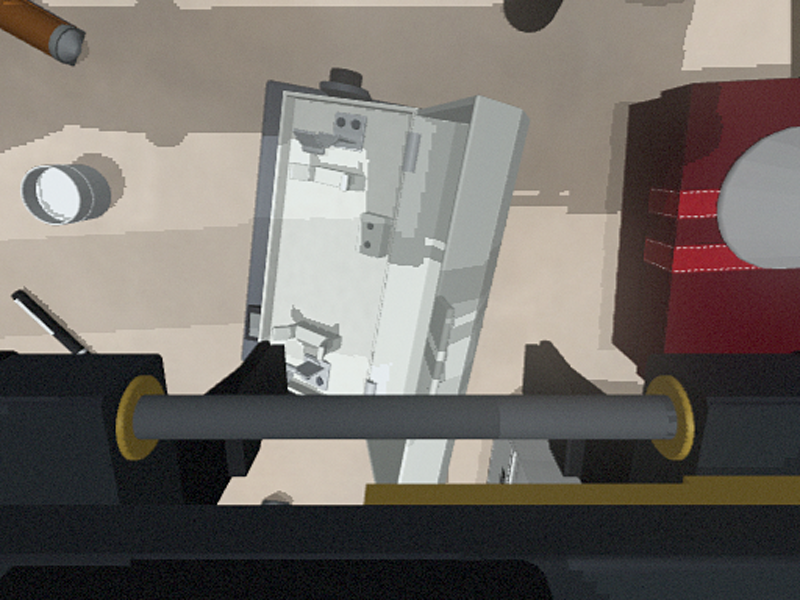

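The moves were refused because every row needs all seven keys, so both pictures just repeat the first wrist view, with the pan at (285,92)–(415,107). I'm moving again with full rows.

Call:
drive_tool:
  moves:
    - {"x": -30,"y": -10,"z": -40,"rx": 0,"ry": 0,"rz": 0,"fingers": -1}
    - {"x": -60,"y": -20,"z": -80,"rx": 0,"ry": 0,"rz": 0,"fingers": -1}
    - {"x": -60,"y": -20,"z": -80,"rx": 0,"ry": 0,"rz": 0,"fingers": -1}
    - {"x": -60,"y": -20,"z": -80,"rx": 0,"ry": 0,"rz": 0,"fingers": -1}

```text
time_s: 0.95
tool_pos: [0.6299, -0.0593, 0.3101]
tool_rot: [-180.0, -0.0, 90.0]
force: [-0.2, -0.1, -0.7]
grip_width: 0.0873
grasp_force: 0.0
```

```bash
cat > snap.py <<'E'
from h import *
import pickle,sys
C={n:grab(n) for n in sys.argv[2:]};pickle.dump(C,open(sys.argv[1]+'.pkl','wb'))
o=sensors.get_obs();print(o['time_s'],o['tool_pos'],o['tool_rot'])
E
python3 snap.py A wrist scene side
```

```text
1.1 [ 0.62959692 -0.05852129  0.30881846] [-1.79844343e+02 -4.12989338e-02  9.01178488e+01]
```

Call:
drive_tool:
  moves:
    - {"x": 0,"y": -50,"z": 0,"rx": 0,"ry": 0,"rz": 0,"fingers": -1}
    - {"x": 0,"y": -100,"z": 0,"rx": 0,"ry": 0,"rz": 0,"fingers": -1}
    - {"x": 0,"y": -120,"z": 0,"rx": 0,"ry": 0,"rz": 0,"fingers": -1}
    - {"x": 0,"y": -120,"z": 0,"rx": 0,"ry": 0,"rz": 0,"fingers": -1}

```text
time_s: 1.6
tool_pos: [0.5091, -0.0593, 0.3103]
tool_rot: [-180.0, 0.0, 90.1]
force: [0.5, -0.0, -0.3]
grip_width: 0.0867
grasp_force: 0.0
```

```bash
python3 snap.py B wrist
python3 - <<'E'
from h import *
import pickle
A=pickle.load(open('A.pkl','rb'));B=pickle.load(open('B.pkl','rb'))
# 800x600 montage: A wrist crop scaled, B wrist crop scaled
a=A['wrist'];b=B['wrist']
Xs=[(x,y,z) for x in(.55,.72) for y in(-.11,.13) for z in(0.03,.2)]
for c in(a,b): print(np.array([proj(c,X) for X in Xs]).round().tolist())
E
```

```text
1.65 [ 0.51005754 -0.0593805   0.310258  ] [1.79990627e+02 3.57245619e-04 9.00649294e+01]
[[204.0, 189.0], [173.0, 239.0], [196.0, 6.0], [149.0, -64.0], [320.0, 189.0], [354.0, 239.0], [331.0, 6.0], [383.0, -64.0]]
[[286.0, 189.0], [302.0, 239.0], [292.0, 6.0], [315.0, -64.0], [402.0, 189.0], [483.0, 239.0], [427.0, 6.0], [549.0, -63.0]]
```

```bash
python3 - <<'E'
from h import *
import pickle
A=pickle.load(open('A.pkl','rb'));B=pickle.load(open('B.pkl','rb'))
o=np.hstack([A['wrist']['image'][:235,170:325],B['wrist']['image'][:235,270:430]])
cv2.imwrite('pics/ab.png',cv2.resize(o,None,fx=2.5,fy=2.5,interpolation=cv2.INTER_CUBIC)[:,:,::-1])
E
```

```text
(no output)
```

View pics/ab.png

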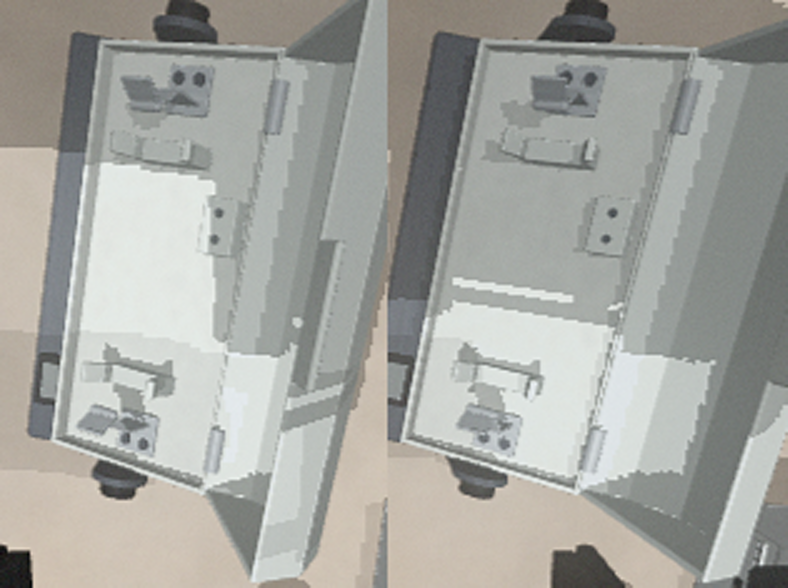

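The picture shows the pan from two places. The rim corners are at A (102,41), (285,49), (53,440), (205,490) and B (483,40), (697,49), (404,440), (578,492). The four saddle and clip groups sit inside.

```bash
python3 - <<'E'
from h import *
import pickle
from scipy.optimize import least_squares
A=pickle.load(open('A.pkl','rb'))['wrist'];B=pickle.load(open('B.pkl','rb'))['wrist']
f=lambda u,off:(np.array(u)+.5)/2.5-.5+np.array([off,0])
a=[f(u,170) for u in[(102,41),(285,49),(53,440),(205,490)]]
b=[f((u[0]-387.5,u[1]),270) for u in[(483,40),(697,49),(404,440),(578,492)]]
L=[(-.052,.105,-.002),(.052,.105,-.002),(-.052,-.105,-.002),(.052,-.105,-.002)]
X=[tri([(A,p),(B,q)]) for p,q in zip(a,b)]
for x in X: print(x[0].round(4),np.round(x[1],4))
def R(v): return Ro.from_euler('ZY',[v[3],-v[4]]).as_matrix()
def res(v,fix=None):
    v=np.r_[v,fix] if fix is not None else v
    return np.concatenate([proj(c,R(v)@l+v[:3])-p for c,ps in((A,a),(B,b)) for l,p in zip(map(np.array,L),ps)])
v0=[.6,.01,.066,0.1,np.radians(30)]
s=least_squares(res,v0);print(s.x[:3],np.degrees(s.x[3:]),s.fun.round(1))
s=least_squares(lambda v:res(v,np.radians(30)),v0[:4]);print(s.x[:3],np.degrees(s.x[3:]),s.fun.round(1))
np.save('pan.npy',np.r_[s.x,np.radians(30)])
E
```

```text
[0.5697 0.1162 0.0397] [0.0002 0.0002]
[0.6572 0.1013 0.0886] [0. 0.]
[ 0.534  -0.0872  0.042 ] [0.0001 0.0001]
[ 0.6209 -0.1026  0.0886] [0.0005 0.0005]
[0.59454053 0.00684637 0.06114158] [-9.9933659  30.18061333] [ 0.5 -0.3  0.6 -0.3  0.7 -0.2  0.5  1.1 -0.9  0.  -0.3 -0.3 -1.  -0.3
 -0.3  0.3]
[0.5945593  0.00684662 0.06109908] [-9.99143772] [ 0.5 -0.3  0.6 -0.2  0.7 -0.2  0.6  1.1 -1.  -0.  -0.3 -0.2 -1.  -0.3
 -0.2  0.3]
```

```bash
python3 - <<'E'
from h import *
import pickle
from scipy.optimize import least_squares
A=pickle.load(open('A.pkl','rb'))['wrist'];B=pickle.load(open('B.pkl','rb'))['wrist'];C=pickle.load(open('c0.pkl','rb'))
f=lambda u,off:(np.array(u)+.5)/2.5-.5+np.array([off,0])
X,e=tri([(A,f((254,580),170)),(B,f((706-387.5,581),270))])
v=np.load('pan.npy');v[2]=.064
R=Ro.from_euler('ZY',[v[3],-v[4]]).as_matrix()
p=R.T@(X-v[:3]);print(X,e,p,'q',np.pi-np.arctan2(p[2]+.002,p[0]-.052))
def pj(c,l): return proj(c,R@np.array(l)/1000+v[:3])
def cov(q,y,r=104): return (52-r*np.cos(q),y,-2+r*np.sin(q))
ims=[]
for n,(x0,y0,w,h),s in(('scene',(225,105,130,135),3),('side',(185,130,95,130),4)):
    c=C[n];im=cv2.resize(c['image'][y0:y0+h,x0:x0+w],None,fx=s,fy=s,interpolation=cv2.INTER_CUBIC)
    def dot(l,col):
        u=(pj(c,l)-[x0,y0]+.5)*s-.5; cv2.circle(im,tuple(int(t) for t in u.round()),3,col,1)
    for l in[(-52,105,-2),(52,105,-2),(-52,-105,-2),(52,-105,-2)]:dot(l,(255,0,0))
    for l in[(0,69,22),(0,-69,22)]:dot(l,(0,0,255))
    for q,col in((2.0,(0,160,0)),(2.2,(255,160,0)),(2.35,(200,0,255))):
        for y in(103,-103):dot(cov(q,y),col)
    ims.append(im)
H=max(i.shape[0] for i in ims)
o=np.hstack([np.pad(i,((0,H-i.shape[0]),(0,0),(0,0))) for i in ims]);print(o.shape)
cv2.imwrite('pics/ov.png',o[:,:,::-1])
E
```

```text
[ 0.64220033 -0.10606229  0.19236873] [np.float64(0.0001731166572948577), np.float64(0.00017311665729483172)] [ 0.12178224 -0.10293073  0.07791643] q 2.2886004075185924
(520, 770, 3)
```

View pics/ov.png

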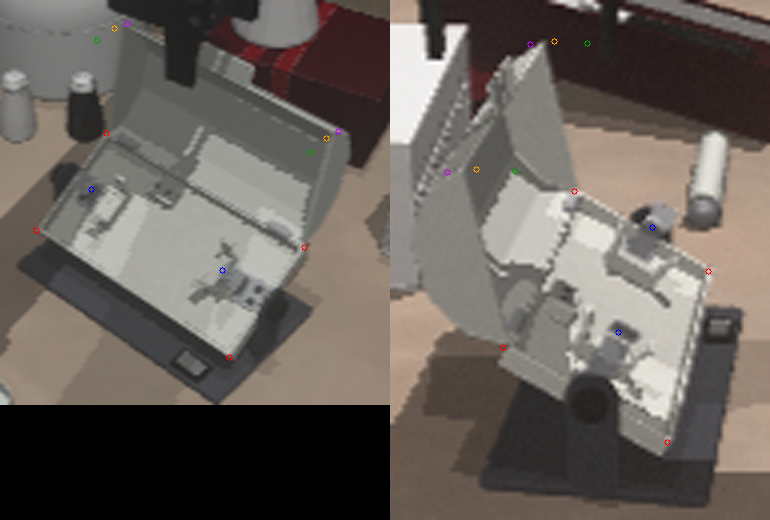

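The overlay shows predicted rim corners within about 2 px of the real ones in both views. The cover's free corners lie between the 2.2 and 2.35 rad marks, so q is about 2.27. Next I refine the pan fit and look at the lamp.

Call:
drive_tool:
  moves:
    - {"x": -60,"y": 2,"z": 12,"rx": 0,"ry": 0,"rz": 0.03,"fingers": -1}
    - {"x": -120,"y": 4,"z": 24,"rx": 0,"ry": 0,"rz": 0.06,"fingers": -1}
    - {"x": -180,"y": 6,"z": 36,"rx": 0,"ry": 0,"rz": 0.09,"fingers": -1}
    - {"x": -240,"y": 8,"z": 48,"rx": 0,"ry": 0,"rz": 0.128,"fingers": -1}
    - {"x": -300,"y": 9,"z": 60,"rx": 0,"ry": 0,"rz": 0.128,"fingers": -1}
    - {"x": -300,"y": 9,"z": 60,"rx": 0,"ry": 0,"rz": 0.128,"fingers": -1}
    - {"x": -300,"y": 9,"z": 60,"rx": 0,"ry": 0,"rz": 0.128,"fingers": -1}

```text
time_s: 2.52
tool_pos: [0.52, -0.3593, 0.2493]
tool_rot: [-179.9, -0.1, 82.7]
force: [0.9, 0.2, 0.5]
grip_width: 0.0871
grasp_force: 0.0
```

```bash
python3 snap.py D wrist
python3 - <<'E'
from h import *
import pickle
from scipy.optimize import least_squares
D=pickle.load(open('D.pkl','rb'))['wrist'];C=pickle.load(open('c0.pkl','rb'))
A=pickle.load(open('A.pkl','rb'))['wrist'];B=pickle.load(open('B.pkl','rb'))['wrist']
f=lambda u,off,s=2.5,oy=0:(np.array(u)+.5)/s-.5+np.array([off,oy])
L=[(-.052,.105,-.002),(.052,.105,-.002),(-.052,-.105,-.002),(.052,-.105,-.002)]
O=[(A,f(u,170),l) for u,l in zip([(102,41),(285,49),(53,440),(205,490)],L)]
O+=[(B,f((u[0]-387.5,u[1]),270),l) for u,l in zip([(483,40),(697,49),(404,440),(578,492)],L)]
O+=[(C['scene'],f(u,225,3,105),l) for u,l in zip([(38,230),(107,133),(230,360),(304,249)],L)]
O+=[(C['side'],f((u[0]-390,u[1]),185,4,130),l) for u,l in zip([(667,446),(503,347),(708,273),(574,191)],L)]
def res(v):
    R=Ro.from_euler('ZY',[v[3],-np.pi/6]).as_matrix()
    return np.concatenate([proj(c,R@np.array(l)+v[:3])-p for c,p,l in O])
s=least_squares(res,[.6,0,.066,-.17],loss='soft_l1');print(s.x,np.degrees(s.x[3]),s.fun.round(1))
s=least_squares(lambda v:res(np.r_[v[:2],.066,v[2]]),[.6,0,-.17],loss='soft_l1');print(s.x,np.degrees(s.x[2]),s.fun.round(1))
t1=[onz(C['scene'],np.array(p)*.64,.0125) for p in((558,404),(657,464))]
print([proj(D,t) for t in t1])
w=D['image'][:230,140:380]
si=C['scene']['image'][250:305,350:425]
w=cv2.resize(w,None,fx=2,fy=2,interpolation=cv2.INTER_CUBIC);si=cv2.resize(si,None,fx=4,fy=4,interpolation=cv2.INTER_CUBIC)
o=np.zeros((460,780,3),np.uint8);o[:460,:480]=w;o[:si.shape[0],480:780]=si
cv2.imwrite('pics/lamp.png',o[:,:,::-1])
E
```

```text
2.575 [ 0.52039911 -0.35842107  0.24992787] [-1.79978205e+02 -6.62039562e-02  8.28059184e+01]
[ 0.59446674  0.00658763  0.06219118 -0.17506805] -10.030660656614957 [ 0.3 -0.4  0.7 -0.2  0.4  0.1  0.5  1.6 -0.9 -0.   0.1 -0.2 -1.1  0.
 -0.1  0.7 -0.4  0.4 -0.3  0.4 -0.5 -0.6 -0.1  0.  -0.1 -0.4  0.   0.8
 -0.  -0.1  0.1  0.5]
[ 0.59406661  0.00621453 -0.17577998] -10.071450914658376 [-0.4 -0.8  0.6 -0.6 -0.5  1.   0.   2.7 -0.7 -0.5  1.2 -0.6 -1.3  0.9
  0.3  1.9 -0.5 -0.5 -0.3 -0.6 -0.4 -1.4  0.1 -0.9  0.1 -1.9  0.1 -0.9
  0.2 -1.4  0.3 -0.8]
[array([252.57149183,  55.90684752]), array([252.93498929, 176.29361466])]
```

View pics/lamp.png

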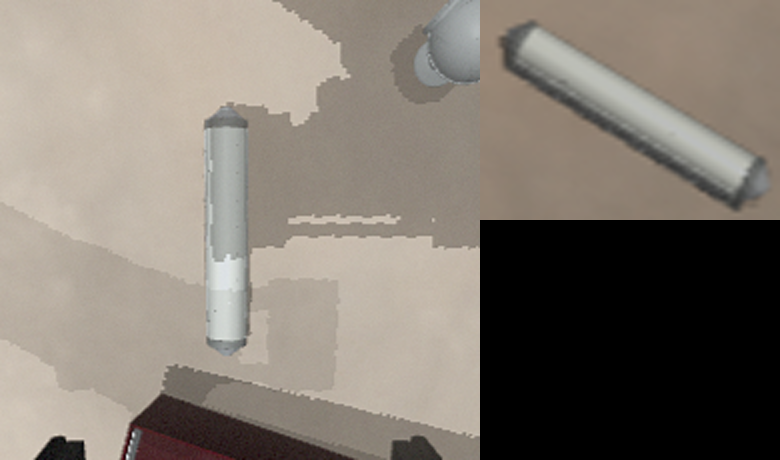

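The wrist view shows the lamp upright in the crop, tips at (226,104) and (227,355), with a red box near its lower end at (160,400). The scene crop has the tips at about (504,50) and (769,182).

```bash
python3 - <<'E'
from h import *
import pickle
D=pickle.load(open('D.pkl','rb'))['wrist'];S=pickle.load(open('c0.pkl','rb'))['scene'];I=pickle.load(open('c0.pkl','rb'))['side']
f=lambda u,s,ox,oy:(np.array(u)+.5)/s-.5+np.array([ox,oy])
T=[]
for a,b in(((226,104),(504,48)),((227,355),(769,182))):
    X,e=tri([(D,f(a,2,140,0)),(S,f((b[0]-480,b[1]),4,350,250))]);print(X.round(4),e[0]);T.append(X)
    print(' wrist only',onz(D,f(a,2,140,0),.0125))
d=T[0]-T[1];m=(T[0]+T[1])/2;print(m,np.linalg.norm(d),np.degrees(np.arctan2(d[1],d[0])))
# box corner near lamp: pixel
print('box',[onz(D,f(p,2,140,0),z) for p in((162,395),(125,425)) for z in(0.,.05)])
o=sensors.get_obs();print(o['tool_pos'],o['tool_rot'])
E
```

```text
[ 0.529  -0.2302 -0.0011] 0.0026143054413131075
 wrist only [ 0.52916473 -0.22954472  0.0125    ]
[ 0.5103 -0.379   0.0195] 0.0004430092842146719
 wrist only [ 0.50987781 -0.38025957  0.0125    ]
[ 0.51964043 -0.30462966  0.0091832 ] 0.15135985290355694 82.8524561271029
box [array([ 0.46108886, -0.40579307,  0.        ]), array([ 0.46964798, -0.39091634,  0.05      ]), array([ 0.43192787, -0.42426764,  0.        ]), array([ 0.44409746, -0.40710353,  0.05      ])]
[ 0.52039911 -0.35842107  0.24992787] [-1.79978205e+02 -6.62039562e-02  8.28059184e+01]
```

Call:
drive_tool:
  moves:
    - {"x": 26,"y": -4,"z": 40,"rx": 0,"ry": 0,"rz": 0,"fingers": -1}
    - {"x": 53,"y": -7,"z": 90,"rx": 0,"ry": 0,"rz": 0,"fingers": -1}
    - {"x": 53,"y": -7,"z": 140,"rx": 0,"ry": 0,"rz": 0,"fingers": -1}
    - {"x": 53,"y": -7,"z": 190,"rx": 0,"ry": 0,"rz": 0,"fingers": -1}
    - {"x": 53,"y": -7,"z": 220,"rx": 0,"ry": 0,"rz": 0,"fingers": -1}
    - {"x": 53,"y": -7,"z": 234,"rx": 0,"ry": 0,"rz": 0,"fingers": -1}
    - {"x": 53,"y": -7,"z": 237,"rx": 0,"ry": 0,"rz": 0,"fingers": -1}
    - {"x": 53,"y": -7,"z": 237,"rx": 0,"ry": 0,"rz": 0,"fingers": -1}

```text
time_s: 3.58
tool_pos: [0.5201, -0.3067, 0.015]
tool_rot: [179.9, 0.0, 82.7]
force: [-0.3, -0.5, 0.0]
grip_width: 0.0871
grasp_force: 0.0
```

Call:
drive_tool:
  force: 40
  moves:
    - {"x": 2,"y": 0,"z": 4,"rx": 0,"ry": 0,"rz": 0,"fingers": -1}
    - {"x": 2,"y": 0,"z": 5,"rx": 0,"ry": 0,"rz": 0,"fingers": -1}
    - {"x": 2,"y": 0,"z": 5,"rx": 0,"ry": 0,"rz": 0,"fingers": 1}
    - {"x": 2,"y": 0,"z": 5,"rx": 0,"ry": 0,"rz": 0,"fingers": 1}
    - {"x": 2,"y": 0,"z": 5,"rx": 0,"ry": 0,"rz": 0,"fingers": 1}
    - {"x": 2,"y": 0,"z": 5,"rx": 0,"ry": 0,"rz": 0,"fingers": 1}
    - {"x": 2,"y": 0,"z": 5,"rx": 0,"ry": 0,"rz": 0,"fingers": 1}
    - {"x": 2,"y": 0,"z": 5,"rx": 0,"ry": 0,"rz": 0,"fingers": 1}

```text
time_s: 4.58
tool_pos: [0.5191, -0.3046, 0.0086]
tool_rot: [180.0, 0.0, 82.7]
force: [0.6, -0.4, 0.1]
grip_width: 0.0351
grasp_force: 0.0
```

Call:
drive_tool:
  moves:
    - {"x": 0,"y": 0,"z": 0,"rx": 0,"ry": 0,"rz": 0,"fingers": 1}
    - {"x": 0,"y": 0,"z": 0,"rx": 0,"ry": 0,"rz": 0,"fingers": 1}
    - {"x": 0,"y": 0,"z": 0,"rx": 0,"ry": 0,"rz": 0,"fingers": 1}

```text
time_s: 4.95
tool_pos: [0.5191, -0.3046, 0.0086]
tool_rot: [180.0, 0.0, 82.7]
force: [0.3, 0.0, 0.0]
grip_width: 0.0258
grasp_force: 40.0
```

Call:
drive_tool:
  moves:
    - {"x": 0,"y": 0,"z": -30,"rx": 0,"ry": 0,"rz": 0,"fingers": 1}
    - {"x": 0,"y": 0,"z": -80,"rx": 0,"ry": 0,"rz": 0,"fingers": 1}
    - {"x": 0,"y": 0,"z": -140,"rx": 0,"ry": 0,"rz": 0,"fingers": 1}
    - {"x": 0,"y": 0,"z": -190,"rx": 0,"ry": 0,"rz": 0,"fingers": 1}
    - {"x": 0,"y": 0,"z": -190,"rx": 0,"ry": 0,"rz": 0,"fingers": 1}
    - {"x": 0,"y": 0,"z": -190,"rx": 0,"ry": 0,"rz": 0,"fingers": 1}

```text
time_s: 5.7
tool_pos: [0.5186, -0.3043, 0.1979]
tool_rot: [-179.9, -0.0, 82.7]
force: [0.1, -0.0, -1.2]
grip_width: 0.0256
grasp_force: 40.0
```

```bash
cat > rel.py <<'E'
from h import *
import sys
v=np.array([.5942,.0063,.0655,np.radians(-10.05)])
Rp=Ro.from_euler('ZY',[v[3],-np.pi/6]).as_matrix()
Rt=np.c_[Rp[:,1],Rp[:,0],-Rp[:,2]]
if __name__=='__main__':
    o=sensors.get_obs();p=o['tool_pos'];R=Ro.from_euler('xyz',o['tool_rot'],degrees=True).as_matrix()
    print('tcp in pan mm',(Rp.T@(p-v[:3])*1000).round(1),p.round(4),o['tool_rot'].round(2),o['force'].round(1),o['grip_width'],o['time_s'])
    print('rotvec left',Ro.from_matrix(R.T@Rt).as_rotvec().round(4))
    for h in map(float,sys.argv[1:]):
        print(h,'shift tool mm',((R.T@(Rp@[0,0,h/1000]+v[:3]-p))*1000).round(1))
E
python3 rel.py 130 70 8.6
```

```text
tcp in pan mm [  48.7 -319.   124.7] [ 0.5186 -0.3043  0.1979] [-1.7995e+02 -2.0000e-02  8.2670e+01] [ 0.1 -0.  -1.2] 0.025580804777080517 5.7
rotvec left [-0.5244 -0.0128  0.0463]
130.0 shift tool mm [320.8 -29.6  20. ]
70.0 shift tool mm [319.3   0.4  71.9]
8.6 shift tool mm [317.9  31.1 125. ]
```

Call:
drive_tool:
  moves:
    - {"x": 40,"y": -4,"z": 0,"rx": -0.06,"ry": -0.0016,"rz": 0.006,"fingers": 1}
    - {"x": 95,"y": -9,"z": 3,"rx": -0.15,"ry": -0.004,"rz": 0.013,"fingers": 1}
    - {"x": 150,"y": -14,"z": 6,"rx": -0.24,"ry": -0.006,"rz": 0.021,"fingers": 1}
    - {"x": 205,"y": -19,"z": 10,"rx": -0.33,"ry": -0.008,"rz": 0.029,"fingers": 1}
    - {"x": 260,"y": -24,"z": 14,"rx": -0.42,"ry": -0.01,"rz": 0.037,"fingers": 1}
    - {"x": 300,"y": -28,"z": 18,"rx": -0.49,"ry": -0.012,"rz": 0.043,"fingers": 1}
    - {"x": 321,"y": -30,"z": 20,"rx": -0.524,"ry": -0.0128,"rz": 0.0463,"fingers": 1}
    - {"x": 321,"y": -30,"z": 20,"rx": -0.524,"ry": -0.0128,"rz": 0.0463,"fingers": 1}
    - {"x": 321,"y": -30,"z": 20,"rx": -0.524,"ry": -0.0128,"rz": 0.0463,"fingers": 1}

```text
time_s: 6.82
tool_pos: [0.5298, 0.0164, 0.1775]
tool_rot: [150.1, 0.1, 79.9]
force: [0.5, -0.9, 0.4]
grip_width: 0.0254
grasp_force: 40.0
```

```bash
python3 rel.py 50
```

```text
tcp in pan mm [ -0.4  -1.3 129.6] [0.5298 0.0164 0.1775] [1.501e+02 5.000e-02 7.987e+01] [ 0.5 -0.9  0.4] 0.025437242180598913 6.825
rotvec left [-0.0018  0.0015 -0.0008]
50.0 shift tool mm [ 1.4  0.5 79.6]
```

Call:
drive_tool:
  moves:
    - {"x": 1,"y": 0.5,"z": 25,"rx": 0,"ry": 0,"rz": 0,"fingers": 1}
    - {"x": 1,"y": 0.5,"z": 55,"rx": 0,"ry": 0,"rz": 0,"fingers": 1}
    - {"x": 1,"y": 0.5,"z": 78,"rx": 0,"ry": 0,"rz": 0,"fingers": 1}
    - {"x": 1,"y": 0.5,"z": 85,"rx": 0,"ry": 0,"rz": 0,"fingers": 1}
    - {"x": 1,"y": 0.5,"z": 88,"rx": 0,"ry": 0,"rz": 0,"fingers": 1}
    - {"x": 1,"y": 0.5,"z": 88,"rx": 0,"ry": 0,"rz": 0,"fingers": 1}

```text
time_s: 7.58
tool_pos: [0.5746, 0.0105, 0.1033]
tool_rot: [149.9, 0.0, 79.9]
force: [0.3, 0.2, -0.3]
grip_width: 0.0256
grasp_force: 40.0
```

```bash
python3 rel.py 28 8.6
```

```text
tcp in pan mm [ 1.5  0.8 42.7] [0.5746 0.0105 0.1033] [1.4992e+02 1.0000e-02 7.9920e+01] [ 0.3  0.2 -0.3] 0.02563458804424822 7.575
rotvec left [ 0.0013  0.0005 -0.0004]
28.0 shift tool mm [-0.8 -1.5 14.7]
8.6 shift tool mm [-0.7 -1.6 34.1]
```

Call:
drive_tool:
  moves:
    - {"x": -0.4,"y": -0.8,"z": 2.5,"rx": 0,"ry": 0,"rz": 0,"fingers": 1}
    - {"x": -0.4,"y": -0.8,"z": 5,"rx": 0,"ry": 0,"rz": 0,"fingers": 1}
    - {"x": -0.4,"y": -0.8,"z": 7.5,"rx": 0,"ry": 0,"rz": 0,"fingers": 1}
    - {"x": -0.4,"y": -0.8,"z": 10,"rx": 0,"ry": 0,"rz": 0,"fingers": 1}
    - {"x": -0.4,"y": -0.8,"z": 12.5,"rx": 0,"ry": 0,"rz": 0,"fingers": 1}
    - {"x": -0.4,"y": -0.8,"z": 15,"rx": 0,"ry": 0,"rz": 0,"fingers": 1}
    - {"x": -0.4,"y": -0.8,"z": 17,"rx": 0,"ry": 0,"rz": 0,"fingers": 1}
    - {"x": -0.4,"y": -0.8,"z": 17,"rx": 0,"ry": 0,"rz": 0,"fingers": 1}

```text
time_s: 8.57
tool_pos: [0.5826, 0.0095, 0.0885]
tool_rot: [149.9, 0.0, 80.0]
force: [-2.7, 0.4, 5.9]
grip_width: 0.0255
grasp_force: 40.0
```

```bash
python3 rel.py 8.6
```

```text
tcp in pan mm [ 1.1  1.1 25.9] [0.5826 0.0095 0.0885] [1.4987e+02 1.0000e-02 7.9980e+01] [-2.7  0.4  5.9] 0.025473054912705195 8.575
rotvec left [ 0.0022 -0.0001  0.0006]
8.6 shift tool mm [-1.1 -1.2 17.3]
```

Call:
drive_tool:
  moves:
    - {"x": 0,"y": 0,"z": 2,"rx": 0,"ry": 0,"rz": 0,"fingers": 1}
    - {"x": 0,"y": 0,"z": 4,"rx": 0,"ry": 0,"rz": 0,"fingers": 1}
    - {"x": 0,"y": 0,"z": 6,"rx": 0,"ry": 0,"rz": 0,"fingers": 1}
    - {"x": 0,"y": 0,"z": 8,"rx": 0,"ry": 0,"rz": 0,"fingers": 1}

```text
time_s: 9.07
tool_pos: [0.5865, 0.0086, 0.0812]
tool_rot: [149.9, 0.0, 80.0]
force: [-0.7, -0.1, 2.5]
grip_width: 0.0256
grasp_force: 40.0
```

```bash
python3 rel.py 8.6
```

```text
tcp in pan mm [ 1.   0.9 17.6] [0.5865 0.0086 0.0812] [149.88   0.    79.97] [-0.7 -0.1  2.5] 0.02563343678885874 9.075
rotvec left [ 0.002  -0.0001  0.0002]
8.6 shift tool mm [-0.9 -1.   9. ]
```

Call:
drive_tool:
  moves:
    - {"x": 0,"y": 0,"z": 2,"rx": 0,"ry": 0,"rz": 0,"fingers": 1}
    - {"x": 0,"y": 0,"z": 4,"rx": 0,"ry": 0,"rz": 0,"fingers": 1}
    - {"x": 0,"y": 0,"z": 6,"rx": 0,"ry": 0,"rz": 0,"fingers": 1}
    - {"x": 0,"y": 0,"z": 8,"rx": 0,"ry": 0,"rz": 0,"fingers": 1}

```text
time_s: 9.57
tool_pos: [0.5896, 0.0075, 0.0736]
tool_rot: [150.0, 0.1, 79.9]
force: [-21.7, 2.3, 26.1]
grip_width: 0.0255
grasp_force: 40.0
```

```bash
python3 rel.py 8.6
```

```text
tcp in pan mm [-0.1  0.4  9.4] [0.5896 0.0075 0.0736] [1.500e+02 5.000e-02 7.992e+01] [-21.7   2.3  26.1] 0.025463596619775885 9.575
rotvec left [0.0001 0.001  0.    ]
8.6 shift tool mm [-0.4  0.1  0.8]
```

Call:
drive_tool:
  moves:
    - {"x": 0,"y": 0,"z": -0.5,"rx": 0,"ry": 0,"rz": 0,"fingers": 1}
    - {"x": 0,"y": 0,"z": -0.5,"rx": 0,"ry": 0,"rz": 0,"fingers": 0}
    - {"x": 0,"y": 0,"z": -0.5,"rx": 0,"ry": 0,"rz": 0,"fingers": 0}
    - {"x": 0,"y": 0,"z": -0.5,"rx": 0,"ry": 0,"rz": 0,"fingers": 0}
    - {"x": 0,"y": 0,"z": -0.5,"rx": 0,"ry": 0,"rz": 0,"fingers": 0}
    - {"x": 0,"y": 0,"z": -25,"rx": 0,"ry": 0,"rz": 0,"fingers": 0}
    - {"x": 0,"y": 0,"z": -70,"rx": 0,"ry": 0,"rz": 0,"fingers": 0}
    - {"x": 0,"y": 0,"z": -120,"rx": 0,"ry": 0,"rz": 0,"fingers": 0}
    - {"x": 0,"y": 0,"z": -160,"rx": 0,"ry": 0,"rz": 0,"fingers": 0}
    - {"x": 0,"y": 0,"z": -160,"rx": 0,"ry": 0,"rz": 0,"fingers": 0}
    - {"x": 0,"y": 0,"z": -160,"rx": 0,"ry": 0,"rz": 0,"fingers": 0}

```text
time_s: 10.95
tool_pos: [0.5157, 0.0226, 0.2099]
tool_rot: [150.2, 0.1, 79.9]
force: [0.2, 1.2, 0.4]
grip_width: 0.0432
grasp_force: 0.0
```

```bash
python3 rel.py; python3 snap.py E wrist scene side
python3 - <<'E'
from h import *
from rel import *
import pickle
C=pickle.load(open('E.pkl','rb'))
ims=[]
for n,(x0,y0,w,h),s in(('scene',(225,105,125,135),3),('side',(185,130,95,130),4)):
    c=C[n];im=cv2.resize(c['image'][y0:y0+h,x0:x0+w],None,fx=s,fy=s,interpolation=cv2.INTER_CUBIC)
    for l in[(0,75,12.5),(0,-75,12.5),(0,69,22),(0,-69,22)]:
        u=(proj(c,Rp@np.array(l)/1000+v[:3])-[x0,y0]+.5)*s-.5; cv2.circle(im,tuple(int(t) for t in u.round()),3,(255,0,0) if l[2]<20 else (0,0,255),1)
    ims.append(im)
H=max(i.shape[0] for i in ims)
o=np.hstack([np.pad(i,((0,H-i.shape[0]),(0,0),(0,0))) for i in ims])
w=cv2.resize(C['wrist']['image'][:150,150:400],(375,115*2-115)) 
o[405:520,:375]=w
cv2.imwrite('pics/fit.png',o[:,:,::-1])
E
```

```text
tcp in pan mm [  2.8   2.4 165.1] [0.5157 0.0226 0.2099] [1.5015e+02 1.2000e-01 7.9930e+01] [0.2 1.2 0.4] 0.043203714538080376 10.95
rotvec left [-0.0026  0.0019  0.0008]
11.1 [0.51557862 0.02176438 0.20969324] [1.50175462e+02 1.35633391e-01 7.98365006e+01]
```

View pics/fit.png

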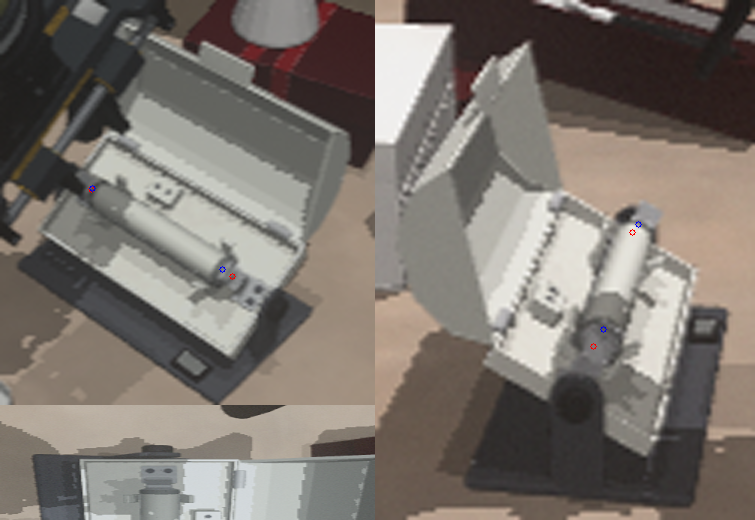

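The lamp lies in both saddles. Its predicted tip marks, (92,188)/(232,276) in the scene crop and (632,232)/(593,346) in the side crop, fall on its ends, with clips at both. I'll confirm the seating by touching the crown with closed fingertips.

Call:
drive_tool:
  moves:
    - {"x": -2,"y": -2,"z": 30,"rx": 0,"ry": 0,"rz": 0,"fingers": 1}
    - {"x": -2,"y": -2,"z": 70,"rx": 0,"ry": 0,"rz": 0,"fingers": 1}
    - {"x": -2,"y": -2,"z": 105,"rx": 0,"ry": 0,"rz": 0,"fingers": 1}
    - {"x": -2,"y": -2,"z": 120,"rx": 0,"ry": 0,"rz": 0,"fingers": 1}
    - {"x": -2,"y": -2,"z": 123,"rx": 0,"ry": 0,"rz": 0,"fingers": 1}
    - {"x": -2,"y": -2,"z": 125,"rx": 0,"ry": 0,"rz": 0,"fingers": 1}
    - {"x": -2,"y": -2,"z": 127,"rx": 0,"ry": 0,"rz": 0,"fingers": 1}
    - {"x": -2,"y": -2,"z": 127,"rx": 0,"ry": 0,"rz": 0,"fingers": 1}

```text
time_s: 12.1
tool_pos: [0.5764, 0.0097, 0.1]
tool_rot: [150.1, 0.1, 79.9]
force: [0.0, -0.3, -0.1]
grip_width: 0.0006
grasp_force: 0.0
```

```bash
python3 rel.py 33
```

```text
tcp in pan mm [ 1.6  0.2 38.9] [0.5764 0.0097 0.1   ] [1.5008e+02 9.0000e-02 7.9910e+01] [ 0.  -0.3 -0.1] 0.0006196457939908027 12.1
rotvec left [-0.0013  0.0017  0.0002]
33.0 shift tool mm [-0.2 -1.5  5.9]
```

Call:
drive_tool:
  moves:
    - {"x": 0,"y": -1,"z": 1.5,"rx": 0,"ry": 0,"rz": 0,"fingers": 1}
    - {"x": 0,"y": -1,"z": 3,"rx": 0,"ry": 0,"rz": 0,"fingers": 1}
    - {"x": 0,"y": -1,"z": 4.5,"rx": 0,"ry": 0,"rz": 0,"fingers": 1}
    - {"x": 0,"y": -1,"z": 6,"rx": 0,"ry": 0,"rz": 0,"fingers": 1}

```text
time_s: 12.6
tool_pos: [0.5779, 0.0092, 0.0943]
tool_rot: [150.2, 0.1, 79.9]
force: [-22.4, 2.1, 24.0]
grip_width: 0.0005
grasp_force: 16.0
```

```bash
python3 rel.py 33
```

```text
tcp in pan mm [ 0.1  0.1 33.2] [0.5779 0.0092 0.0943] [1.5017e+02 1.5000e-01 7.9880e+01] [-22.4   2.1  24. ] 0.00048656737647577143 12.6
rotvec left [-0.003   0.0029  0.0002]
33.0 shift tool mm [-0.1 -0.1  0.2]
```

Call:
drive_tool:
  moves:
    - {"x": 0,"y": 0,"z": -10,"rx": 0,"ry": 0,"rz": 0,"fingers": 1}
    - {"x": 0,"y": 0,"z": -50,"rx": 0,"ry": 0,"rz": 0,"fingers": 1}
    - {"x": 0,"y": 0,"z": -100,"rx": 0,"ry": 0,"rz": 0,"fingers": 1}
    - {"x": 0,"y": 0,"z": -150,"rx": 0,"ry": 0,"rz": 0,"fingers": 1}
    - {"x": 0,"y": 0,"z": -160,"rx": 0,"ry": 0,"rz": 0,"fingers": 1}
    - {"x": 0,"y": 0,"z": -160,"rx": 0,"ry": 0,"rz": 0,"fingers": 1}

```text
time_s: 13.35
tool_pos: [0.5172, 0.0258, 0.2246]
tool_rot: [150.9, 0.4, 79.7]
force: [0.4, -0.6, -0.1]
grip_width: 0.0004
grasp_force: 0.0
```

```bash
cat > cov.py <<'E'
from rel import *
e=np.array([np.cos(v[3]),np.sin(v[3]),0]);up=np.array([0,0,1.])
def ori(tau):
    z=np.sin(tau)*e-np.cos(tau)*up;x=-(np.cos(tau)*e+np.sin(tau)*up);return np.c_[x,np.cross(z,x),z]
O0=np.array([v[0],v[1],0])
def pose(pe,pz,tau=0): return O0+e*pe+up*pz,ori(tau)
H=np.array([.046,v[2]+.0243])
def arc(phid,pen=.003,w=.0095):
    ph=np.radians(phid);n=np.array([np.sin(ph),-np.cos(ph)])
    T=H+.112*np.array([np.cos(ph),np.sin(ph)])+(.003-pen)*n
    tau=np.radians(np.clip(phid-180,0,30))
    lat=np.array([np.cos(tau),np.sin(tau)])*w*np.clip((180-phid)/30,0,1)
    tz=np.array([np.sin(tau),-np.cos(tau)])
    return pose(*(T+lat-.008*tz),tau)
def rows(ps):
    o=sensors.get_obs();p=o['tool_pos'];R=Ro.from_euler('xyz',o['tool_rot'],degrees=True).as_matrix()
    print(o['time_s'],p.round(4),o['tool_rot'].round(1),o['qpos'].round(0))
    for P_,R_ in ps: print((R.T@(P_-p)*1000).round(1),Ro.from_matrix(R.T@R_).as_rotvec().round(3))
E
python3 - <<'E'
from cov import *
print(arc(80,0)[0],H)
rows([pose(0,.30),pose(.105,.30),pose(.105,.203)])
E
```

```text
[ 0.67090766 -0.00729466  0.20757752] [0.046  0.0898]
13.35 [0.5172 0.0258 0.2246] [150.9   0.4  79.7] [-11. -17.  -3. 125.  15.  46. -32.]
[ -6.  105.9 -27.2] [ 0.393  0.405 -1.536]
[ -5.5 197.6  23.9] [ 0.393  0.405 -1.536]
[ -4.9 150.4 108.6] [ 0.393  0.405 -1.536]
```

Call:
drive_tool:
  moves:
    - {"x": -1,"y": 15,"z": -4,"rx": 0.039,"ry": 0.04,"rz": -0.15,"fingers": 1}
    - {"x": -1,"y": 30,"z": -8,"rx": 0.079,"ry": 0.081,"rz": -0.307,"fingers": 1}
    - {"x": -2,"y": 45,"z": -12,"rx": 0.118,"ry": 0.121,"rz": -0.461,"fingers": 1}
    - {"x": -3,"y": 60,"z": -16,"rx": 0.157,"ry": 0.162,"rz": -0.614,"fingers": 1}
    - {"x": -4,"y": 75,"z": -20,"rx": 0.197,"ry": 0.203,"rz": -0.768,"fingers": 1}
    - {"x": -5,"y": 90,"z": -24,"rx": 0.236,"ry": 0.243,"rz": -0.922,"fingers": 1}
    - {"x": -6,"y": 106,"z": -27,"rx": 0.275,"ry": 0.284,"rz": -1.075,"fingers": 1}
    - {"x": -6,"y": 106,"z": -27,"rx": 0.314,"ry": 0.324,"rz": -1.229,"fingers": 1}
    - {"x": -6,"y": 106,"z": -27,"rx": 0.354,"ry": 0.365,"rz": -1.382,"fingers": 1}
    - {"x": -6,"y": 106,"z": -27,"rx": 0.393,"ry": 0.405,"rz": -1.536,"fingers": 1}
    - {"x": -6,"y": 106,"z": -27,"rx": 0.393,"ry": 0.405,"rz": -1.536,"fingers": 1}
    - {"x": -6,"y": 106,"z": -27,"rx": 0.393,"ry": 0.405,"rz": -1.536,"fingers": 1}

```text
time_s: 14.85
tool_pos: [0.5937, 0.006, 0.2984]
tool_rot: [-180.0, -0.1, 169.8]
force: [-1.1, 0.6, -0.2]
grip_width: 0.0004
grasp_force: 0.0
```

```bash
python3 - <<'E'
from cov import *
rows([pose(0,.30),pose(.105,.30),pose(.105,.203)])
E
```

```text
14.85 [0.5937 0.006  0.2984] [-1.800e+02 -1.000e-01  1.698e+02] [-18.  10.  17.  86.  -3.  84.  79.]
[-0.4  0.4 -1.6] [-0.    -0.002 -0.002]
[-105.4    0.6   -1.8] [-0.    -0.002 -0.002]
[-105.7    0.7   95.2] [-0.    -0.002 -0.002]
```

Call:
drive_tool:
  moves:
    - {"x": -50,"y": 0,"z": 0,"rx": 0,"ry": 0,"rz": 0,"fingers": 1}
    - {"x": -95,"y": 0,"z": 0,"rx": 0,"ry": 0,"rz": 0,"fingers": 1}
    - {"x": -105,"y": 0,"z": 10,"rx": 0,"ry": 0,"rz": 0,"fingers": 1}
    - {"x": -105,"y": 0,"z": 40,"rx": 0,"ry": 0,"rz": 0,"fingers": 1}
    - {"x": -105,"y": 0,"z": 65,"rx": 0,"ry": 0,"rz": 0,"fingers": 1}
    - {"x": -105,"y": 0,"z": 85,"rx": 0,"ry": 0,"rz": 0,"fingers": 1}
    - {"x": -105,"y": 0,"z": 95,"rx": 0,"ry": 0,"rz": 0,"fingers": 1}
    - {"x": -105,"y": 0,"z": 95,"rx": 0,"ry": 0,"rz": 0,"fingers": 1}

```text
time_s: 15.85
tool_pos: [0.6967, -0.0118, 0.2032]
tool_rot: [-180.0, -0.2, 170.0]
force: [0.5, 0.2, 0.1]
grip_width: 0.0003
grasp_force: 0.0
```

```bash
python3 - <<'E'
from cov import *
rows([arc(a) for a in range(75,185,6)])
E
```

```text
15.85 [ 0.6967 -0.0118  0.2032] [-180.    -0.2  170. ] [-14.  25.  17.  78.  -8.  78.  84.]
[19.6 -0.1 -2.7] [-0.    -0.003  0.   ]
[31.1 -0.1 -5.1] [-0.    -0.003  0.   ]
[42.7 -0.1 -6.3] [-0.    -0.003  0.   ]
[54.4 -0.1 -6.2] [-0.    -0.003  0.   ]
[66.1 -0.1 -5. ] [-0.    -0.003  0.   ]
[77.6 -0.1 -2.5] [-0.    -0.003  0.   ]
[88.7 -0.1  1.1] [-0.    -0.003  0.   ]
[99.4 -0.1  5.9] [-0.    -0.003  0.   ]
[ 1.095e+02 -1.000e-01  1.180e+01] [-0.    -0.003  0.   ]
[ 1.19e+02 -1.00e-01  1.88e+01] [-0.    -0.003  0.   ]
[127.7  -0.   26.6] [-0.    -0.003  0.   ]
[135.5  -0.   35.4] [-0.    -0.003  0.   ]
[142.4  -0.   44.9] [-0.    -0.003  0.   ]
[149.1  -0.   55.1] [-0.    -0.003  0.   ]
[155.8  -0.   65.8] [-0.    -0.003  0.   ]
[161.3  -0.   77. ] [-0.    -0.003  0.   ]
[165.6  -0.   88.4] [-0.    -0.003  0.   ]
[168.6   0.  100.1] [-0.    -0.003  0.   ]
[170.    0.  111.8] [-0.    -0.056  0.   ]
```

Call:
drive_tool:
  moves:
    - {"x": 10,"y": 0,"z": -1.5,"rx": 0,"ry": 0,"rz": 0,"fingers": 1}
    - {"x": 20,"y": 0,"z": -3,"rx": 0,"ry": 0,"rz": 0,"fingers": 1}
    - {"x": 31,"y": 0,"z": -5,"rx": 0,"ry": 0,"rz": 0,"fingers": 1}
    - {"x": 43,"y": 0,"z": -6,"rx": 0,"ry": 0,"rz": 0,"fingers": 1}
    - {"x": 54,"y": 0,"z": -6,"rx": 0,"ry": 0,"rz": 0,"fingers": 1}
    - {"x": 66,"y": 0,"z": -5,"rx": 0,"ry": 0,"rz": 0,"fingers": 1}
    - {"x": 78,"y": 0,"z": -2.5,"rx": 0,"ry": 0,"rz": 0,"fingers": 1}
    - {"x": 89,"y": 0,"z": 1,"rx": 0,"ry": 0,"rz": 0,"fingers": 1}

```text
time_s: 16.85
tool_pos: [0.6085, 0.0039, 0.2024]
tool_rot: [-180.0, -0.2, 170.0]
force: [0.7, 0.1, 1.0]
grip_width: 0.0007
grasp_force: 0.5
```

```bash
python3 - <<'E'
from cov import *
rows([arc(a) for a in range(117,178,6)])
E
```

```text
16.85 [0.6085 0.0039 0.2024] [-180.    -0.2  170. ] [-17.  14.  17.  92.  -4.  74.  81.]
[ 9.9 -0.1  4.8] [-0.    -0.003  0.001]
[20.  -0.1 10.7] [-0.    -0.003  0.001]
[29.5 -0.1 17.7] [-0.    -0.003  0.001]
[38.1 -0.1 25.5] [-0.    -0.003  0.001]
[46.  -0.1 34.3] [-0.    -0.003  0.001]
[52.8 -0.1 43.8] [-0.    -0.003  0.001]
[59.6 -0.1 53.9] [-0.    -0.003  0.001]
[66.2 -0.1 64.7] [-0.    -0.003  0.001]
[71.7 -0.1 75.8] [-0.    -0.003  0.001]
[76.  -0.1 87.3] [-0.    -0.003  0.001]
[79.1 -0.1 99. ] [-0.    -0.003  0.001]
```

Contact with the expected light force; continuing along the arc.

Call:
drive_tool:
  moves:
    - {"x": 10,"y": 0,"z": 5,"rx": 0,"ry": 0,"rz": 0,"fingers": 1}
    - {"x": 20,"y": 0,"z": 11,"rx": 0,"ry": 0,"rz": 0,"fingers": 1}
    - {"x": 29.5,"y": 0,"z": 18,"rx": 0,"ry": 0,"rz": 0,"fingers": 1}
    - {"x": 38,"y": 0,"z": 25.5,"rx": 0,"ry": 0,"rz": 0,"fingers": 1}
    - {"x": 46,"y": 0,"z": 34,"rx": 0,"ry": 0,"rz": 0,"fingers": 1}
    - {"x": 53,"y": 0,"z": 44,"rx": 0,"ry": 0,"rz": 0,"fingers": 1}
    - {"x": 60,"y": 0,"z": 54,"rx": 0,"ry": 0,"rz": 0,"fingers": 1}
    - {"x": 66,"y": 0,"z": 65,"rx": 0,"ry": 0,"rz": 0,"fingers": 1}
    - {"x": 72,"y": 0,"z": 76,"rx": 0,"ry": 0,"rz": 0,"fingers": 1}
    - {"x": 76,"y": 0,"z": 87,"rx": 0,"ry": 0,"rz": 0,"fingers": 1}
    - {"x": 79,"y": 0,"z": 99,"rx": 0,"ry": 0,"rz": 0,"fingers": 1}

```text
time_s: 18.23
tool_pos: [0.5308, 0.0175, 0.1029]
tool_rot: [-180.0, -0.2, 170.0]
force: [-0.7, 0.2, -0.3]
grip_width: 0.0006
grasp_force: 0.5
```

```bash
python3 - <<'E'
from cov import *
print(sensors.get_obs()['force'])
rows([arc(a) for a in range(182,213,5)])
E
```

```text
[-0.69527569  0.16598992 -0.26391165]
18.225 [0.5308 0.0175 0.1029] [-180.    -0.2  170. ] [-19.  10.  16. 109.  -3.  61.  78.]
[1.8 0.  9.1] [-0.    -0.038  0.001]
[ 1.7  0.  18.9] [-0.    -0.125  0.001]
[ 0.8  0.  28.6] [-0.    -0.213  0.001]
[-1.   0.  38.2] [-0.    -0.3    0.001]
[-3.6  0.  47.7] [-0.    -0.387  0.001]
[-7.1  0.  56.8] [-0.    -0.474  0.001]
[-11.6   0.   65.5] [-0.    -0.527  0.001]
```

Call:
drive_tool:
  moves:
    - {"x": 2,"y": 0,"z": 9,"rx": 0,"ry": -0.038,"rz": 0,"fingers": 1}
    - {"x": 2,"y": 0,"z": 19,"rx": 0,"ry": -0.125,"rz": 0,"fingers": 1}
    - {"x": 1,"y": 0,"z": 28.5,"rx": 0,"ry": -0.213,"rz": 0,"fingers": 1}
    - {"x": -1,"y": 0,"z": 38,"rx": 0,"ry": -0.3,"rz": 0,"fingers": 1}
    - {"x": -3.5,"y": 0,"z": 47.5,"rx": 0,"ry": -0.387,"rz": 0,"fingers": 1}
    - {"x": -6,"y": 0,"z": 54,"rx": 0,"ry": -0.45,"rz": 0,"fingers": 1}
    - {"x": -8,"y": 0,"z": 58,"rx": 0,"ry": -0.49,"rz": 0,"fingers": 1}
    - {"x": -8,"y": 0,"z": 58,"rx": 0,"ry": -0.523,"rz": 0,"fingers": 1}

```text
time_s: 19.23
tool_pos: [0.5358, 0.0163, 0.0433]
tool_rot: [-179.9, 29.6, 170.1]
force: [-10.9, 1.1, 2.6]
grip_width: 0.0006
grasp_force: 5.6
```

```bash
python3 rel.py; python3 - <<'E'
from cov import *
rows([arc(210,p/1000) for p in(0,2,4)])
E
```

```text
tcp in pan mm [-62.4  -0.3  10.4] [0.5358 0.0163 0.0433] [-179.87   29.56  170.07] [-10.9   1.1   2.6] 0.0005862351088090136 19.225
rotvec left [-0.007  -0.0051  1.5726]
19.225 [0.5358 0.0163 0.0433] [-179.9   29.6  170.1] [-24.  -1.  13. 135.  32.  21.  41.]
[-2.4  0.3  1.3] [-0.001 -0.008  0.002]
[-2.4  0.3  3.3] [-0.001 -0.008  0.002]
[-2.4  0.3  5.3] [-0.001 -0.008  0.002]
```

Call:
drive_tool:
  moves:
    - {"x": -1,"y": 0,"z": 1,"rx": 0,"ry": 0,"rz": 0,"fingers": 1}
    - {"x": -1,"y": 0,"z": 2,"rx": 0,"ry": 0,"rz": 0,"fingers": 1}
    - {"x": -1,"y": 0,"z": 3,"rx": 0,"ry": 0,"rz": 0,"fingers": 1}
    - {"x": -1,"y": 0,"z": 3,"rx": 0,"ry": 0,"rz": 0,"fingers": 1}

```text
time_s: 19.73
tool_pos: [0.5363, 0.0162, 0.0423]
tool_rot: [-179.8, 29.4, 170.1]
force: [-50.2, 6.5, 46.5]
grip_width: 0.0004
grasp_force: 33.2
```

```bash
python3 rel.py
```

```text
tcp in pan mm [-62.5  -0.3   9.3] [0.5363 0.0162 0.0423] [-179.78   29.38  170.06] [-50.2   6.5  46.5] 0.0003534893751771707 19.725
rotvec left [-0.0107 -0.0062  1.5724]
```

Call:
drive_tool:
  moves:
    - {"x": 0,"y": 0,"z": -6,"rx": 0,"ry": 0,"rz": 0,"fingers": 1}
    - {"x": 0,"y": 0,"z": -30,"rx": 0,"ry": 0,"rz": 0,"fingers": 1}
    - {"x": 0,"y": 0,"z": -65,"rx": 0,"ry": 0,"rz": 0,"fingers": 1}
    - {"x": 0,"y": 0,"z": -90,"rx": 0,"ry": 0,"rz": 0,"fingers": 1}
    - {"x": 0,"y": 0,"z": -90,"rx": 0,"ry": 0,"rz": 0,"fingers": 1}
    - {"x": 0,"y": 0,"z": -90,"rx": 0,"ry": 0,"rz": 0,"fingers": 1}

```text
time_s: 20.48
tool_pos: [0.4977, 0.0233, 0.1215]
tool_rot: [-180.0, 29.8, 170.0]
force: [-0.2, -1.1, 0.2]
grip_width: 0.0003
grasp_force: 0.0
```

```bash
python3 snap.py F scene side; python3 - <<'E'
import pickle,cv2,numpy as np
C=pickle.load(open('F.pkl','rb'))
a=cv2.resize(C['scene']['image'][60:320,120:440],(400,325));b=cv2.resize(C['side']['image'][110:300,160:300],(400,543))
o=np.zeros((543,800,3),np.uint8);o[:325,:400]=a;o[:,400:]=b;cv2.imwrite('pics/end.png',o[:,:,::-1])
E
```

```text
20.575 [0.49722778 0.02308178 0.12074503] [-179.92391691   29.74238473  170.00963489]
```

View pics/end.png

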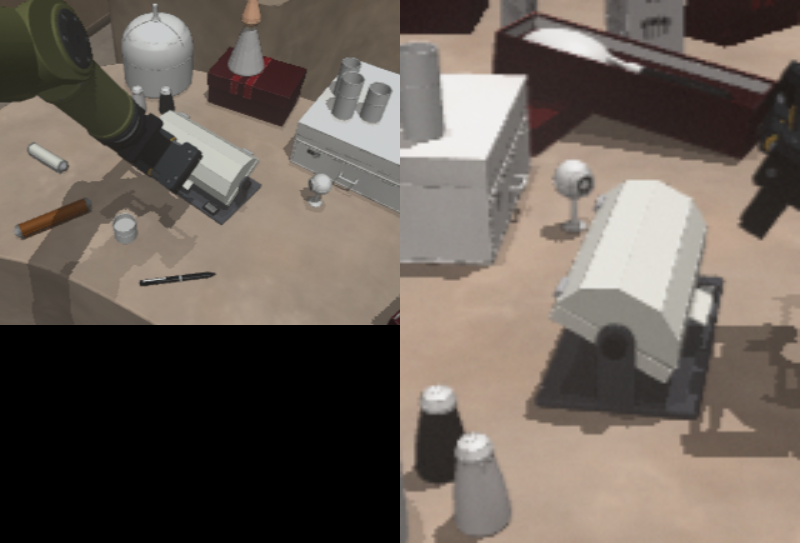

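The cover at (630,280) in the side crop is shut flush along the pan. The gripper is clear of it, and the other things stand where they did.

```bash
python3 -c "
from cell import workorder
print(workorder.sign_off())"
```

```text
the job is handed in; nothing more can be done
None
```

The longer lamp is pressed home in the clips, the cover is swung fully shut, the other things were left where they stood, and the job is handed in at about 20.6 s.

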